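Push the spacer row home and latch it

TASK

Four loose spacer blocks stand touching in a row in the wooden channel. Push on the last one with your fingertips so that the whole row slides together as one train, without gaps opening, right up against the steel end stop; after that push the latch bar round until it lies fully shut across the channel behind the row. Only push: lift nothing, and leave the other things on the bench where they are.

Things in the scene. Friction and masses are not known exactly. Their poses are not given: they have to be found in the camera images.
- channel: Shallow beech channel screwed to the bench, open at one end, steel end stop at the other. 276 mm long. Origin on the bench surface, under the centre line; x along the channel towards the stop (the direction to push), y towards the side where the latch pivots, z up. Floor 6 mm thick from x -140 to +136 mm, 64 mm wide; two low aluminium guide strips at y +-19 to +-27 mm rise to 14 mm above the bench; the stop's face is at x +121 mm and its top 36 mm above the bench.
- stop_face (a point): Middle of the end stop's face that the first block must touch, 21 mm above the bench.
- latch (a joint): Angle of the steel latch bar, a stiff-turning hinge with an upright axis (takes about 1 N pushed 35 mm from the pivot): 0 = shut, bar straight across the channel (pointing to the channel's -y) behind the home position of the row; grows as it swings open, away from the stop; at 1.57 rad it points back along the channel's -x beside the channel, at 2.5 rad fully open (back and outwards). It stays where it is left and starts at 1.75 to 2.3.
- latch_pivot (a point): Pivot of the latch bar, at channel x -9, y +36 mm, at the bar's mid height (21 mm above the bench). The bar is 8 mm wide, 8 mm high (17 to 25 mm above the bench) and reaches 62 mm from the pivot; shut, its front face is 6 mm behind the last block when the row is home.
- latch_end (a point): Point of the bar under the small upright pin near its free end, 56 mm from the pivot, mid height of the bar; the pin is 8 mm thick and rises to 39 mm above the bench.
- block1: Loose aluminium spacer block 30 mm long (along the channel, its x), 36 mm wide, 30 mm high, about 90 g, number 1 from the stop; standing in the channel with its origin at the centre of its underside, 6 mm above the bench; its top is 36 mm above the bench. Front of the row. Home when its origin is at channel x 106 mm.
- block2: Loose aluminium spacer block 20 mm long (along the channel, its x), 36 mm wide, 30 mm high, about 60 g, number 2 from the stop; standing in the channel with its origin at the centre of its underside, 6 mm above the bench; its top is 36 mm above the bench. Home when its origin is at channel x 81 mm.
- block3: Loose aluminium spacer block 40 mm long (along the channel, its x), 36 mm wide, 30 mm high, about 120 g, number 3 from the stop; standing in the channel with its origin at the centre of its underside, 6 mm above the bench; its top is 36 mm above the bench. Home when its origin is at channel x 51 mm.
- block4: Loose aluminium spacer block 30 mm long (along the channel, its x), 36 mm wide, 30 mm high, about 90 g, number 4 from the stop; standing in the channel with its origin at the centre of its underside, 6 mm above the bench; its top is 36 mm above the bench. Last of the row, the one to push on. Home when its origin is at channel x 16 mm.
- spare_jar: Bystander, white-lidded enamel jar, 42 mm across, 58 mm tall, standing or lying loose on the bench near the channel, not to be disturbed. Origin at the centre of its underside.
- lens: Bystander, black eye loupe, 34 mm across, 30 mm tall, standing or lying loose on the bench near the channel, not to be disturbed. Origin at the centre of its underside.
- stone: Bystander, small brown slip stone, 12x37x9 mm, standing or lying loose on the bench near the channel, not to be disturbed. Origin at the centre of its underside.
- cutter: Bystander, green-handled flush cutter, 42x99x11 mm, standing or lying loose on the bench near the channel, not to be disturbed. Origin at the centre of its underside.
- fine_tweezers: Bystander, steel tweezers, 11x90x8 mm, standing or lying loose on the bench near the channel, not to be disturbed. Origin at the centre of its underside.
- clear_jar: Bystander, clear sample jar with lid, 36 mm across, 60 mm tall, standing or lying loose on the bench near the channel, not to be disturbed. Origin at the centre of its underside.
There are look-alikes about, which are no part of the job. What is shaped like the block4 but purple or red is not meant.

How it is judged:
On the way, in this order (a step that is already met when the one before it is completed fails the run):
1. the whole row is home against the stop while the latch is still open (x of block1 in the frame of channel above 0.1035 m and x of block2 in the frame of channel above 0.0785 m and x of block3 in the frame of channel above 0.0485 m and x of block4 in the frame of channel above 0.0135 m and value of joint latch above 1.2 rad), for 0.2 s.
2. the latch bar is shut behind the row (value of joint latch below 0.1 rad), for 0.2 s.
At the end, for the whole second after the job is handed in: All four blocks stand in the channel at rest, each within 2.5 mm of its place in the closed-up row against the stop, and the latch bar is within 0.1 rad of shut (x of block1 in the frame of channel above 0.1035 m and x of block2 in the frame of channel above 0.0785 m and x of block3 in the frame of channel above 0.0485 m and x of block4 in the frame of channel above 0.0135 m and height (world z) of each of block1, block2, block3, block4 below 0.009 m and y of block1 in the frame of channel between -0.004 and 0.004 m and y of block2 in the frame of channel between -0.004 and 0.004 m and y of block3 in the frame of channel between -0.004 and 0.004 m and y of block4 in the frame of channel between -0.004 and 0.004 m and value of joint latch below 0.1 rad and linear speed of each of block1, block2, block3, block4 below 0.01 m/s); the robot touches nothing.
It fails at once if a gap of more than 6 mm opens between two neighbouring blocks (distance between block1 and block2 above 0.0315 m or distance between block2 and block3 above 0.0365 m or distance between block3 and block4 above 0.0415 m).
It fails at once if a block is lifted or tipped out of the channel (raised more than 6 mm) (height (world z) of any of block1, block2, block3, block4 above 0.012 m).
It fails at once if a bystander is moved more than 15 mm (distance of any of spare_jar, lens, stone, cutter, fine_tweezers, clear_jar from where it was at the start of the episode above 0.015 m).
It also fails if it takes over 48 s, if anything falls off the work surface, if the arm or the gripper's body presses on something with over 40 N, if the wrist force passes 120 N, or if a joint passes its speed limit or range.

ROBOT

A 6-joint arm with a two-finger parallel gripper is mounted at the origin on a cart in front of the work surface, level with it; the furniture and walls round the work are solid. World frame = base frame: x ahead of the robot, y to its left, z up, the work surface at z = 0. Lengths are in m, angles in rad, forces in N, time in s.
With the tool pointing down it reaches from about 0.3 to 0.775 m from the base axis. Payload 14.6 kg.
Tool frame: the origin (TCP) lies on the centre line of the jaws, within the pads' length; the fingertips stand 25 mm ahead of it and the grasp point (between the pads) lies 6 mm ahead of it; z points along the fingers, y is the direction in which the jaws open and shut (so a half turn about z gives the same grasp; the last joint's range is limited). The gripper opens to 94 mm and grips with 3 to 60 N. Pads are 16 mm wide; open, the fingers measure 119 mm over their backs; the gripper's body (75 mm by 177 mm) begins 78 mm behind the grasp point.
Start: joints at [-1.366, 0.3, 1.521, -0, 1.321, -0.067], TCP at [0.148, -0.53, 0.23] pointing down, gripper open.
Joint ranges: [-3.03, 3.03], [-0.79, 2.21], [0.23, 2.52], [-1.04, 4.18], [0, 3.07], [-2.55, 2.55]. Speed limits (rad/s): [2.22, 2.22, 2.57, 3.14, 3.14, 3.14].

INTERFACE

Orientations are given as a unit quaternion [x, y, z, w].
In Python, from plant import env, effector, observe, cams, job gives the robot as it stands. The module is installed in compiled form; this text tells all that it offers. Calls block until the motion is done:
- env.goto(position, orientation): joint-space move of the TCP to a pose.
- env.movel(position, feed=0.15, frame=None, threshold=None): straight line of the TCP; frame=None keeps the orientation; feed is the mean speed in m/s. With threshold (N) it stops when the force on the tool has changed by that much, and returns True; else False.
- env.movej(angles): joint-space move.
- effector.release() and effector.close(force=None): open the fingers fully, or close them until they stop; force is the grip in N (None keeps the last).
- env.sleep(seconds).
- env.solve_ik(position, orientation): joint angles nearest the present ones, or None.
- observe(): the state.
- cams.get_image(name): name is "side" or "top"; returns a dict with "img" (480x640x3 uint8, red, green, blue), "z_map" (480x640 float32, m along the optical axis (not along the pixel's ray), 0 where there is no reading), "mtx" (3x3 intrinsics, pixels), "rvec" (rotation vector, rad) and "tvec" (3), from world to camera coordinates, as OpenCV has them. Camera axes: x right, y down, z forward; pixel columns grow to the right and rows downward; lengths in m; the calibration is good to about 2 mm. A picture is of the moment at which its call begins.
A pose or a line that the arm cannot do raises env.Unreachable and nothing moves.
- job.finish_job(): hands the job in, once; it reports no verdict.
The state is a dict: "t": time; "q": joint angles; "dq": joint speeds; "effort": joint torques, N m; "tool_pos": TCP position; "tcp_rot": TCP orientation; "wrist_force": force on the tool from outside, world axes, zero at the start; "moment": the same for the moment, N m; "gripper_width": finger opening in m.
Only numpy, scipy, OpenCV 4.12 (cv2) and the standard library are available. Lean on these libraries where they do the work, as an engineer would, in place of code of your own. Each camera call takes 0.05 s, during which the arm holds its last target. There are 200 camera calls.

## Working session

There is one attempt and no reset: what is moved stays moved. The work goes in short steps, each a Python script; the robot and the scene stay as the last script left them, time stands still between calls to the robot, and variables do not carry over. Pictures are saved under pics/ and viewed, about 8 in all and at most 12, crops included, and the job is handed in when it is done.

```bash
mkdir -p pics
python3 - <<'E'
from plant import env, effector, observe, cams, job
import cv2,numpy as np
for n in("top","side"):
    d=cams.get_image(n); cv2.imwrite(f"pics/{n}0.png",d["img"][:,:,::-1]); np.savez(f"{n}0.npz",**d)
    R=cv2.Rodrigues(d["rvec"])[0]; print(n,d["mtx"].tolist(),-R.T@d["tvec"].ravel(),R[2])
s=observe();print(s["t"],s["tool_pos"],s["tcp_rot"],s["gripper_width"])
E
```

```text
top [[523.9242670651419, 0.0, 317.4497306041515], [0.0, 523.9242670651419, 231.1051765977283], [0.0, 0.0, 1.0]] [0.33536801 0.12809486 0.92810514] [ 0.24313981  0.02594605 -0.96964418]
side [[453.96190079119, 0.0, 315.9026744053383], [0.0, 453.96190079119, 234.72926921246614], [0.0, 0.0, 1.0]] [ 0.40670884 -0.65681247  0.49808814] [ 0.12925981  0.87158519 -0.47289656]
0.1 [ 0.14761252 -0.52961189  0.22997308] [ 9.90781232e-01  1.35470732e-01 -1.77136986e-05 -4.80757418e-04] 0.09403610422454438
```

View pics/top0.png

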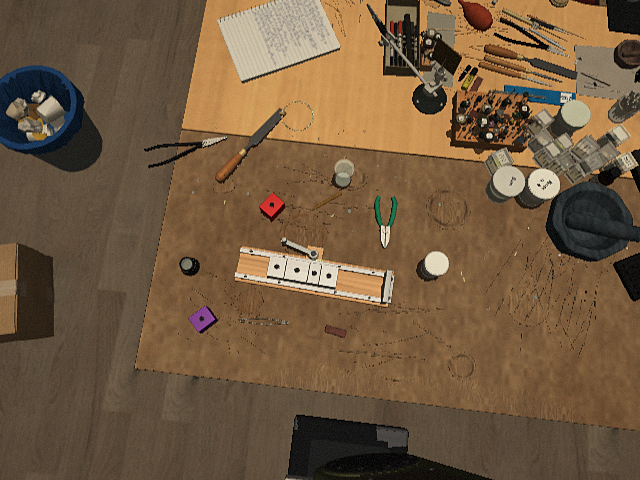

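View pics/side0.png

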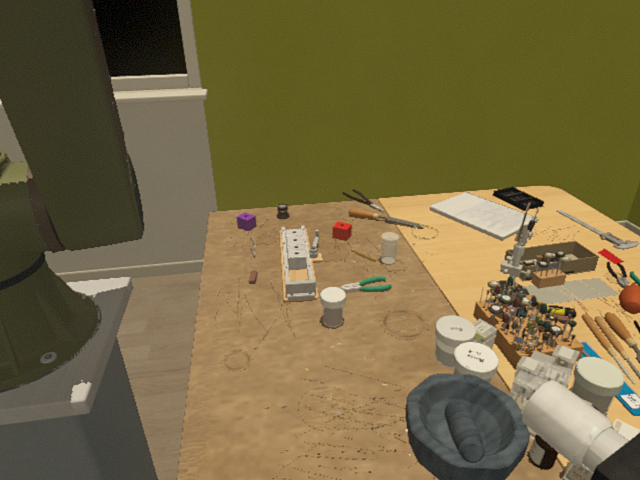

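The top view shows the channel from about (236,263) to the stop at (392,288). The row of four grey blocks spans (276..330, 267..276) and the latch is at about (285..313, 241..254). The look-alikes are the red block (272,206) and the purple block (203,319), which are loose, outside the channel and the wrong colour. The block to push is the grey one at (276,267), which I'll confirm in an enlarged crop.

```bash
cat > h.py <<'E'
import numpy as np,cv2
def ray(d,px,z):
    "pixel(s) -> world points on plane z"
    R=cv2.Rodrigues(d["rvec"])[0]; c=-R.T@d["tvec"].ravel()
    p=np.atleast_2d(np.array(px,float)); r=np.c_[p,np.ones(len(p))]@np.linalg.inv(d["mtx"]).T@R
    return c+r*((z-c[2])/r[:,2])[:,None]
def proj(d,P): return cv2.projectPoints(np.atleast_2d(np.array(P,float)),d["rvec"],d["tvec"],d["mtx"],None)[0][:,0]
E
python3 - <<'E'
import cv2
im=cv2.imread("pics/top0.png")[225:320,225:405]
cv2.imwrite("pics/crop0.png",cv2.resize(im,None,fx=4.4,fy=4.4,interpolation=cv2.INTER_CUBIC))
E
```

```text
(no output)
```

View pics/crop0.png

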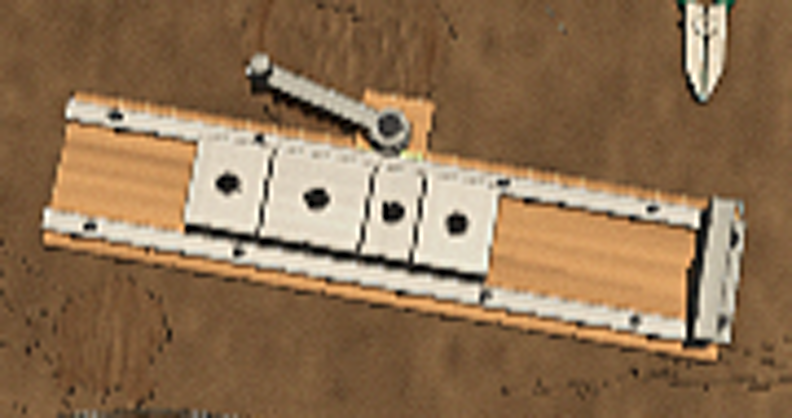

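The crop shows the row left to right as blocks 4, 3, 2 and 1 (lengths 30/40/20/30), with top holes at crop (228,183), (316,198), (393,212) and (457,223). The stop's face edge runs (712,200)-(692,340), the latch pivot is at (390,127) and its pin at (259,66). Only the grey block 4 stands in the channel, so it is the one meant.

```bash
cat > frame.py <<'E'
import numpy as np
from h import *
d=dict(np.load("top0.npz"))
px=lambda a:np.array(a,float)/4.4+225-0.5*(1-1/4.4)
sc=ray(d,px([(115,116),(260,138),(502,183),(652,209),(90,226),(237,252),(485,296),(635,320)]),.014)[:,:2]
h=ray(d,px([(228,183),(316,198),(393,212),(457,223)]),.036)[:,:2]
u=np.polyfit  # axis from both screw rows
a=sc[:4]-sc[:4].mean(0); b=sc[4:]-sc[4:].mean(0)
ax=np.linalg.svd(np.r_[a,b])[2][0]; ax*=-np.sign(ax[1]); ay=np.array([-ax[1],ax[0]])
yoff=((sc[:4]@ay).mean()+(sc[4:]@ay).mean())/2
stop=ray(d,px([(712,200),(692,340)]),.036)[:,:2]; piv=ray(d,px([(390,127)]),.027)[0,:2]; pin=ray(d,px([(259,66)]),.039)[0,:2]
lend=ray(d,px([(72,97),(45,228)]),.014)[:,:2]
xo=(stop@ax).mean()-.121
O=xo*ax+yoff*ay
loc=lambda p:np.c_[(p-O)@ax,(p-O)@ay]
W=lambda x,y,z:np.r_[O+x*ax+y*ay,z]
if __name__=="__main__":
    np.set_printoptions(precision=4,suppress=True)
    print("O",O,"ax",ax,np.arctan2(ax[1],ax[0]))
    print("screws",loc(sc).tolist());print("holes",loc(h));print("stop",loc(stop),"pivot",loc(piv[None]),"pin",loc(pin[None]),"left end",loc(lend))
    for n,m in dict(jar=((435,259),.058),lens=((189,259),.03),clear=((344,165),.06),tw1=((240,320),.006),tw2=((288,322),.006),stone=((335,331),.009),cut=((385,246),.008),cut2=((377,198),.008)).items(): print(n,loc(ray(d,m[0],m[1])[:,:2]))
    # side-view cross-check of the frame: blocks' hole px and stop top corners
    s=dict(np.load("side0.npz")); print("side proj stop top corners",proj(s,[W(.121,27/1e3,.036),W(.121,-.027,.036)]),"block tops",proj(s,[np.r_[q,.036] for q in h]))
E
python3 frame.py
python3 - <<'E'
import cv2
im=cv2.imread("pics/side0.png")[215:305,265:345]
cv2.imwrite("pics/crops.png",cv2.resize(im,None,fx=6,fy=6,interpolation=cv2.INTER_CUBIC))
E
```

```text
O [0.4849 0.1479] ax [-0.0557 -0.9985] -1.6264803601075195
screws [[-0.11979609646961661, 0.022691593946333175], [-0.06027482221071187, 0.023959597260450133], [0.039038059610019556, 0.022727128709978842], [0.10003253456625741, 0.02272832721389555], [-0.12049171400910083, -0.023085835286460823], [-0.06057702827419016, -0.02317391710333172], [0.03981347663961021, -0.02337492126203402], [0.09995571903244609, -0.02247197347883233]]
holes [[-0.0671 -0.    ]
 [-0.032   0.0001]
 [-0.0014 -0.0001]
 [ 0.024  -0.0001]]
stop [[ 0.1209  0.0262]
 [ 0.1211 -0.0293]] pivot [[-0.0088  0.0349]] pin [[-0.0637  0.0477]] left end [[-0.1386  0.0274]
 [-0.138  -0.027 ]]
jar [[0.1969 0.0549]]
lens [[-0.2203 -0.013 ]]
clear [[0.0181 0.1945]]
tw1 [[-0.1145 -0.0992]]
tw2 [[-0.0317 -0.0881]]
stone [[ 0.0513 -0.0894]]
cut [[0.1151 0.0747]]
cut2 [[0.0878 0.1617]]
side proj stop top corners [[315.2482 279.3288]
 [285.5652 281.4247]] block tops [[294.3355 232.2476]
 [295.3728 239.9629]
 [296.17   247.1368]
 [296.9887 253.3878]]
```

View pics/crops.png

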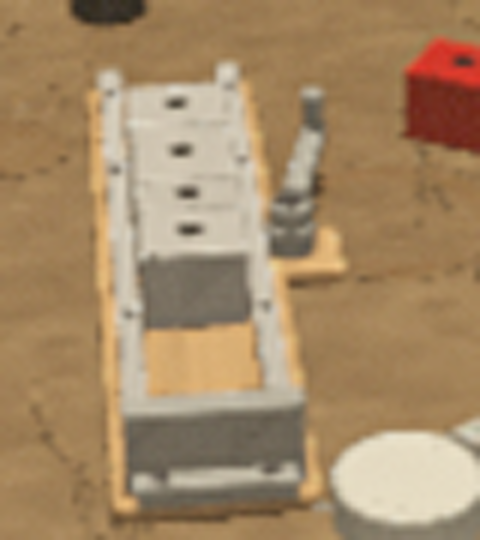

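The side view agrees: the hole of block 4 projects to (294.3,232.2) and is seen at (294.3,232.2). The channel frame is good to about 1 mm and the latch is at about 1.78 rad. Next I'll push the row with closed fingers.

```bash
cat > rob.py <<'E'
from plant import env, effector, observe, cams, job
from frame import *
from scipy.spatial.transform import Rotation as Ro
def quat(s):
    y=s*np.r_[ay,0]; z=np.r_[0,0,-1.]; return Ro.from_matrix(np.c_[np.cross(y,z),y,z]).as_quat()
def T(x,y,tip): return W(x,y,tip+.025)
def st(m):
    s=observe(); p=s["tool_pos"]; print(m,"t",round(s["t"],2),"loc",np.round(loc(p[None,:2])[0],4),"tip",round(p[2]-.025,4),"F",np.round(s["wrist_force"],2),flush=True)
E
python3 - <<'E'
from rob import *
P=T(-.106,0,.09); c=[(abs(j[5]),s) for s in(1,-1) if (j:=env.solve_ik(P,quat(s))) is not None]; print(c)
s=min(c)[1]; q=quat(s); np.save("q.npy",q)
effector.close(20); print(observe()["gripper_width"])
env.goto(P,q); st("above")
print(env.movel(T(-.106,0,.012),feed=.08,threshold=6)); st("down")
print(env.movel(T(-.020,0,.012),feed=.03,threshold=10)); st("pushed")
d=cams.get_image("top"); np.savez("top1.npz",**d); cv2.imwrite("pics/crop1.png",cv2.resize(d["img"][215:325,225:405,::-1],None,fx=4.4,fy=4.4,interpolation=cv2.INTER_CUBIC))
E
```

```text
[(np.float64(0.466529121977874), 1)]
0.00018870456238704437
above t 4.54 loc [-0.1055  0.0004] tip 0.0901 F [0.03 0.29 0.19]
False
down t 5.67 loc [-0.1061  0.0003] tip 0.0125 F [-0.46  0.2   0.33]
False
pushed t 8.68 loc [-0.02 -0.  ] tip 0.012 F [ 0.31  1.53 -0.86]
```

View pics/crop1.png

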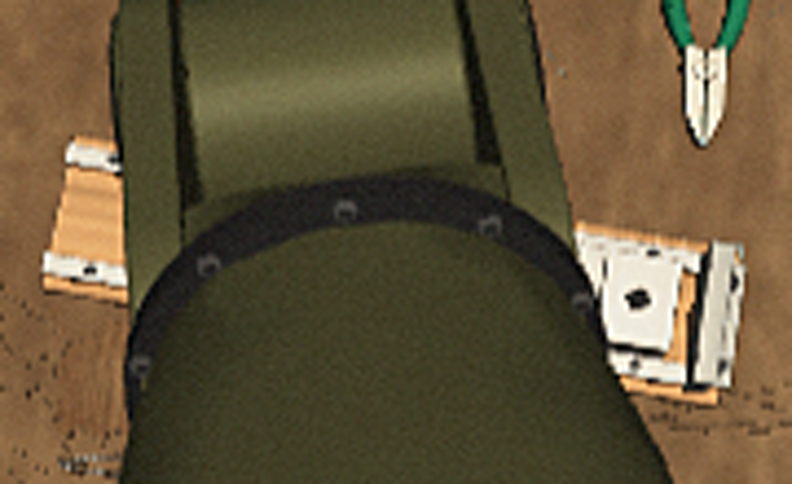

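Block 1 (hole at crop (638,298)) is moving under the push and is still short of the stop at crop x~700; the arm hides the rest. I'll push on until it touches the stop.

Run:
```python
from rob import *
q=np.load("q.npy")
print(loc(ray(dict(np.load("top1.npz")),np.array([[638,298]])/4.4+[225-.4,215-.4],.036)[:,:2]))
print(env.movel(T(-.002,0,.012),feed=.02,threshold=8)); st("stop"); env.sleep(.4); st("hold")
env.movel(T(-.03,0,.012),feed=.05); env.movel(T(-.04,0,.07),feed=.15)
env.goto(T(-.09,.13,.12),q); st("clear")
d=cams.get_image("top"); np.savez("top2.npz",**d); cv2.imwrite("pics/crop2.png",cv2.resize(d["img"][215:325,225:405,::-1],None,fx=4.4,fy=4.4,interpolation=cv2.INTER_CUBIC))
d=cams.get_image("side"); np.savez("side2.npz",**d); cv2.imwrite("pics/side2.png",cv2.resize(d["img"][195:305,255:355,::-1],None,fx=5,fy=5,interpolation=cv2.INTER_CUBIC))
```

```text
[[0.0955158  0.00014367]]
True
stop t 9.31 loc [-0.0103  0.0001] tip 0.012 F [0.98 4.49 2.94]
hold t 9.71 loc [-0.0104 -0.0002] tip 0.0116 F [1.64 3.34 1.73]
clear t 11.43 loc [-0.0894  0.1288] tip 0.1179 F [ 0.   -0.04 -0.5 ]
```

View pics/crop2.png

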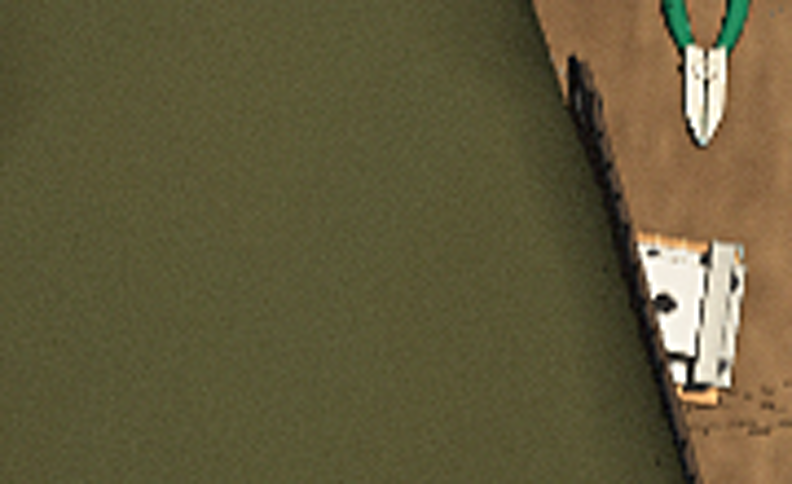

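View pics/side2.png

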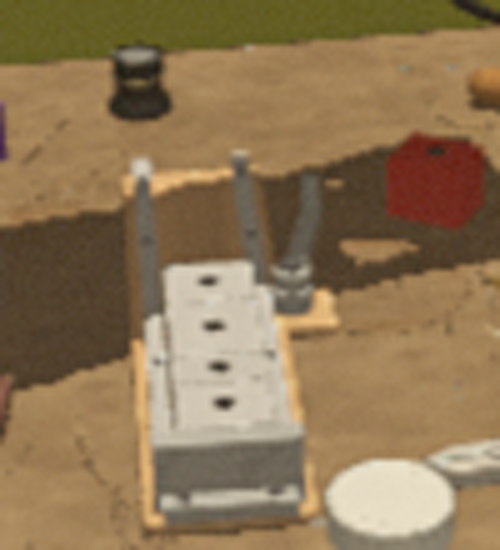

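The row appears against the stop. The side view shows the holes at crop (208,280), (213,326), (219,367) and (224,404), and the latch is still open. Now I'll measure.

Run:
```python
from h import *; from frame import loc,W
s=dict(np.load("side2.npz"))
print(loc(ray(s,np.array([(224,404),(219,367),(213,326),(208,280)])/5+[255-.4,195-.4],.036)[:,:2]).round(4))
s0=dict(np.load("side0.npz"))
print(loc(ray(s0,np.array([(189,230),(188,192),(181,150),(176,103)])/6+[265-.42,215-.42],.036)[:,:2]).round(4))
d=dict(np.load("top2.npz")); print(loc(ray(d,np.array([[665,303]])/4.4+[225-.4,215-.4],.036)[:,:2]))
```

```text
[[ 0.1044 -0.0008]
 [ 0.0788 -0.0009]
 [ 0.0487 -0.0012]
 [ 0.0128 -0.001 ]]
[[ 0.0219 -0.0018]
 [-0.0037 -0.0005]
 [-0.0339 -0.0011]
 [-0.0696 -0.0008]]
[[1.06165962e-01 2.83946537e-05]]
```

With the side camera's constant −2 mm bias (known from the first pair of pictures) removed, the blocks are at about 0.1065, 0.0811, 0.0506 and 0.0153, so the row is home. I'll give one firm confirming push and then swing the latch.

```bash
cat >> rob.py <<'E'
HX,HY=.0105,.0125
def C(th,r=.040):
    u=np.array([-np.sin(th),-np.cos(th)]); n=np.array([np.cos(th),-np.sin(th)])
    return np.array([-.009,.036])+r*u-n*(.004+HX*abs(n[0])+HY*abs(n[1]))
E
python3 - <<'E'
from rob import *
q=np.load("q.npy")
env.goto(T(-.045,0,.07),q); env.movel(T(-.03,0,.012),feed=.12,threshold=8)
print(env.movel(T(-.004,0,.012),feed=.03,threshold=14)); st("firm"); env.sleep(.3); st("hold")
env.movel(T(-.03,0,.012),feed=.06); env.movel(T(-.04,0,.07),feed=.15)
a=C(2.15); print(a); env.movel(T(*a,.07),feed=.15); print(env.movel(T(*a,.018),feed=.06,threshold=6)); st("beside latch")
for th in np.arange(1.9,.15,-.2):
    if env.movel(T(*C(th),.018),feed=.05,threshold=12): st("thr at %.2f"%th); break
    st("%.2f"%th)
d=cams.get_image("side"); np.savez("side3.npz",**d); cv2.imwrite("pics/side3.png",cv2.resize(d["img"][195:305,255:355,::-1],None,fx=5,fy=5,interpolation=cv2.INTER_CUBIC))
E
```

```text
True
firm t 13.49 loc [-0.0103  0.0001] tip 0.0121 F [1.58 6.54 1.34]
hold t 13.79 loc [-0.0103  0.0001] tip 0.0121 F [0.21 5.25 3.79]
[-0.03141468  0.07480677]
False
beside latch t 16.48 loc [-0.0315  0.075 ] tip 0.0184 F [-0.26  0.42  0.79]
1.90 t 16.88 loc [-0.041  0.067] tip 0.0182 F [ 0.41 -0.38 -0.5 ]
1.70 t 17.23 loc [-0.0466  0.0586] tip 0.0181 F [ 0.48 -0.19  0.37]
1.50 t 17.56 loc [-0.0503  0.0501] tip 0.018 F [ 0.1  -0.09 -0.21]
1.30 t 17.86 loc [-0.0527  0.0432] tip 0.018 F [0.43 0.79 0.77]
1.10 t 18.17 loc [-0.0538  0.0353] tip 0.018 F [0.1  0.63 0.65]
0.90 t 18.49 loc [-0.053   0.0267] tip 0.018 F [-0.34  0.43  0.81]
0.70 t 18.82 loc [-0.05   0.018] tip 0.018 F [-0.64 -0.66 -0.83]
0.50 t 19.17 loc [-0.0449  0.0098] tip 0.018 F [-0.81  0.39 -0.04]
0.30 t 19.52 loc [-0.0375  0.0028] tip 0.018 F [-0.58 -0.62 -0.16]
```

View pics/side3.png

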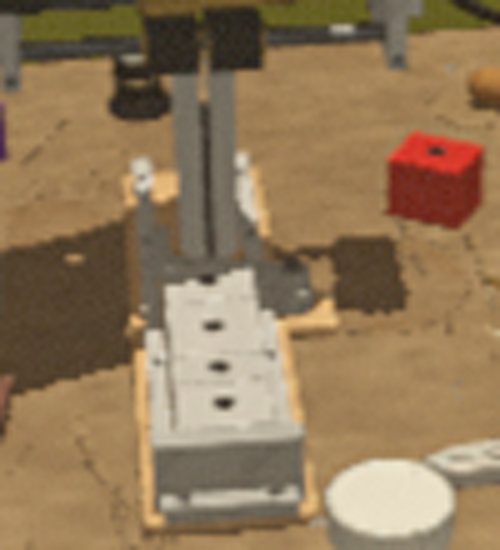

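The bar is following the fingers across the channel behind block 4 (crop (200,265)), and the row's holes have not moved. Now I'll close it fully.

Run:
```python
from rob import *
for th in (.12,-.10):
    print(env.movel(T(*C(th),.018),feed=.025,threshold=6)); st("%.2f"%th)
env.sleep(.4); st("hold")
x,y=loc(observe()["tool_pos"][None,:2])[0]
env.movel(T(x-.025,y,.018),feed=.06); env.movel(T(x-.04,y,.12),feed=.2)
env.movej([-1.0]+list(observe()["q"][1:])); st("clear")
for n in("top","side"):
    d=cams.get_image(n); np.savez(n+"4.npz",**d); cv2.imwrite(f"pics/{n}4.png",d["img"][:,:,::-1])
im=cv2.imread("pics/top4.png")[190:325,225:405]; cv2.imwrite("pics/crop4.png",cv2.resize(im,None,fx=4.4,fy=4.4,interpolation=cv2.INTER_CUBIC))
```

```text
False
0.12 t 20.1 loc [-0.0295 -0.0019] tip 0.018 F [-0.4   0.15  0.19]
True
-0.10 t 20.43 loc [-0.0241 -0.0039] tip 0.0181 F [ 1.89  5.63 -1.09]
hold t 20.83 loc [-0.0241 -0.0039] tip 0.018 F [1.35 5.68 0.5 ]
clear t 24.42 loc [ 0.5796 -0.1364] tip 0.1189 F [-0.44 -0.21  0.08]
```

View pics/crop4.png

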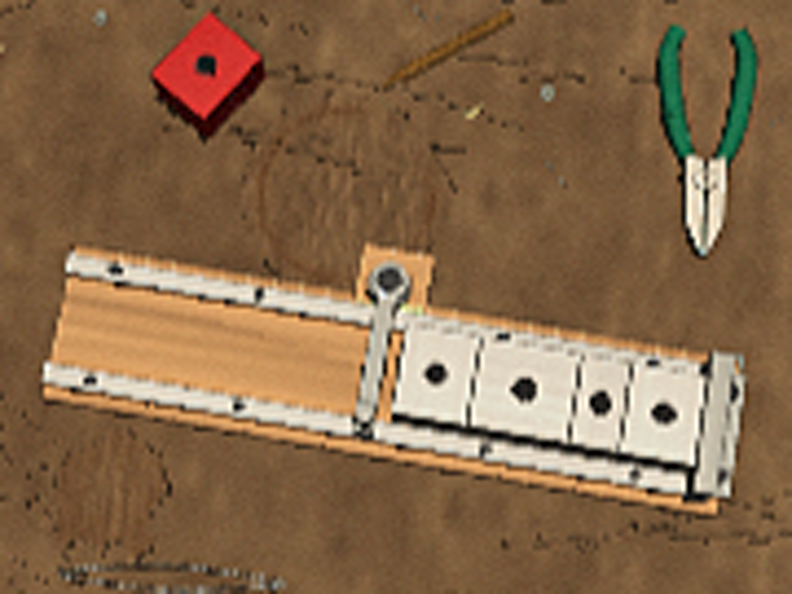

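View pics/top4.png

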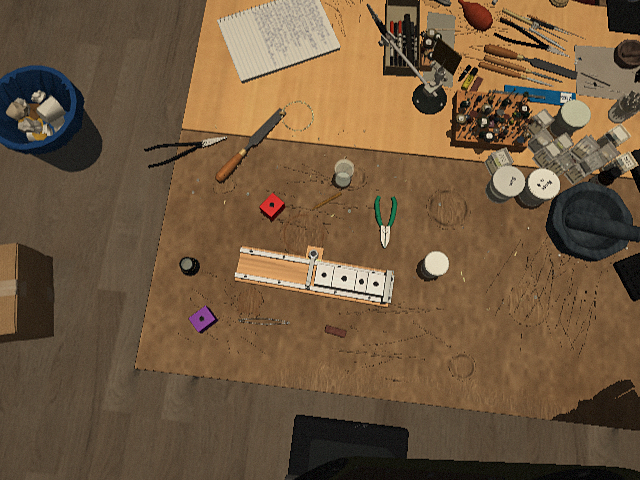

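The row is against the stop, with holes at crop (436,373), (525,389), (600,403) and (664,413). The bar lies straight across behind it, with the pivot at (390,278) and the pin at (364,428). The bystanders look unmoved. I'll check the numbers and hand in if they hold.

Run:
```python
from rob import *
d=dict(np.load("top4.npz")); f=lambda a,z:loc(ray(d,np.array(a)/4.4+[225-.4,190-.4],z)[:,:2])
b=f([(664,413),(600,403),(525,389),(436,373)],.036); print(b.round(4))
p=f([(364,426)],.039)[0]; v=p-[-.009,.036]; th=np.arctan2(-v[0],-v[1]); print("pin",p,"latch",th)
st("end")
if (b[:,0]>[.1035,.0785,.0485,.0135]).all() and abs(b[:,1]).max()<.004 and th<.08: job.finish_job(); print("handed in")
```

```text
[[ 1.058e-01 -0.000e+00]
 [ 8.060e-02 -5.000e-04]
 [ 5.090e-02 -1.000e-04]
 [ 1.570e-02  1.000e-04]]
pin [-0.00824368 -0.02570525] latch -0.012256446043349065
end t 24.52 loc [ 0.5796 -0.1365] tip 0.1189 F [-0.54 -0.33  0.72]
the job is handed in; nothing more can be done
handed in
```

The row is home against the stop, the latch is shut behind it, and I handed the job in at about 24.5 s. I pushed block 4 with closed fingertips until the row met the stop, then pushed again to confirm: the fingers stopped at the same place. After that I swung the latch bar round until it came up against its stop.

Final top-camera check:

| Item | Measured | Target |
|---|---|---|
| block1 x | 105.8 mm | 106 mm |
| block2 x | 80.6 mm | 81 mm |
| block3 x | 50.9 mm | 51 mm |
| block4 x | 15.7 mm | 16 mm |
| largest sideways offset (y) of any block | 0.5 mm | within 4 mm |
| latch angle | about −0.01 rad | below 0.1 rad |

By eye, the bystanders are where they were in the first picture, and the arm is clear of everything.

- **Side camera:** it read about 2 mm low in x compared with the top camera, both before and after the push. I treated that as calibration bias. Without the correction, block 4 would have read 12.8 mm, just under its 13.5 mm limit.
- **Pin reading:** it came out about 62 mm from the pivot against the nominal 56 mm. I put this down to pixel and height error in the view and did not check it further. It barely affects the latch angle.

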